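# Thread the cutting-guide bar past the lamp post into its bay

### The arm

A 6-joint arm with a two-finger parallel gripper is mounted at the origin on the work surface. World frame = base frame: x ahead of the robot, y to its left, z up, the work surface at z = 0. Lengths are in m, angles in rad, forces in N, time in s.
With the tool pointing down it reaches from about 0.425 to 1.125 m from the base axis. Payload 14.9 kg.
Tool frame: the origin (TCP) lies midway between the tips of the shut fingers; the grasp point (between the pads) lies 19 mm behind it; x points along the fingers, y is the direction in which the jaws open and shut, and the axes are right-handed (so a half turn about x gives the same grasp; the last joint's range is limited). The gripper opens to 91 mm and grips with 3 to 60 N. Pads are 32 mm wide; open, the fingers measure 118 mm over their backs; the gripper's body (76 mm by 178 mm) begins 60 mm behind the grasp point.
Start: joints at [1.154, 0.379, 1.734, -0, 1.028, -0.033], TCP at [0.262, 0.649, 0.214] pointing down, gripper open.
Joint ranges: [-2.77, 2.77], [-0.74, 2.19], [0, 2.66], [-1.06, 4.2], [0.31, 2.87], [-3.08, 3.08]. Speed limits (rad/s): [1.89, 1.89, 2.39, 3.14, 3.14, 3.14].

### API

Orientations are given as a rotation vector (axis times angle).
In Python, from bench import bot, status, cams, hand_in gives the robot as it stands. Calls block until the motion is done:
- bot.move_pose(position, orientation): joint-space move of the TCP to a pose.
- bot.move_straight(position, attitude=None, vel=0.15): straight line of the TCP; attitude=None keeps the orientation; vel is the mean speed in m/s.
- bot.move_joints(angles): joint-space move.
- bot.gripper_to(opening): finger opening in m; the grip force is fixed at half the most; returns when the fingers have stopped.
- bot.pause(seconds).
- bot.solve_ik(position, orientation): joint angles nearest the present ones, or None.
- status.read_state(): the state.
- cams.grab_frame(name): name is "scene" or "top" or "wrist"; returns a dict with "pixels" (480x640x3 uint8, red, green, blue), "fx", "fy", "cx", "cy" (pixels), "rvec" (rotation vector, rad) and "tvec" (3), from world to camera coordinates, as OpenCV has them. Camera axes: x right, y down, z forward; pixel columns grow to the right and rows downward; lengths in m; the calibration is good to about 2 mm. A picture is of the moment at which its call begins. There is no depth.
A pose or a line that the arm cannot do raises bot.Unreachable and nothing moves.
- hand_in(): hands the job in, once; it reports no verdict.
The state is a dict: "time": time; "joint_positions": joint angles; "joint_velocities": joint speeds; "effort": joint torques, N m; "position": TCP position; "ee_rot": TCP orientation; "force": force on the tool from outside, world axes, zero at the start; "moment": the same for the moment, N m; "finger_gap": finger opening in m.
Only numpy, scipy, OpenCV 4.12 (cv2) and the standard library are available. Lean on these libraries where they do the work, as an engineer would, in place of code of your own. Each camera call takes 0.05 s, during which the arm holds its last target. There are 200 camera calls.

### The job

Push the aluminium cutting-guide bar along the bench into its storage bay with the fingertips, without pinching, lifting or ramming it: swing one end forward and slip it in behind the post that stands in the mouth, then push the other end in after it. Finish with the whole bar inside the bay, behind the post and lying along the back wall's length, and leave the jar, the pot and the brush undisturbed.

Things in the scene. Friction and masses are not known exactly. Their poses are not given: they have to be found in the camera images.
- bar: Loose straight aluminium bar with an orange cap at each end, 280 mm long, 24 mm wide, 22 mm high, about 0.25 kg, evenly weighted, lying flat on the bench. Origin: centre of its underside; x along its length, z up. It starts in front of the bay (on the robot's side), shifted sideways towards the side of the mouth that has no post; its far end sticks out beyond that side's cheek.
- bar_end_a (a point): Middle of the bar's end face at its own +x end (140 mm from its centre, 11 mm above its underside).
- bar_end_b (a point): Middle of the bar's end face at its own -x end (140 mm from its centre, 11 mm above its underside).
- bay: Fixed brown wooden storage bay on the bench with a blue felt floor at bench level (no sill), open at the top and towards the robot. Origin: middle of the mouth line (the front tips of the two cheeks) at bench level; x points into the bay, y along its length, z up. Inside it is 330 mm long (cheeks' inner faces at y = -165 and +165 mm) and 75 mm deep (back wall's face at x = 75 mm). Walls are 35 mm high and 15 mm thick.
- post: Fixed upright steel post with a red cap, 20 mm diameter, 56 mm high, standing on the bay's mouth line 95 mm to one side of the middle (either side: it varies). Origin: on its axis at bench level. The gap between the post and the far cheek is 250 mm, less than the bar's length, so the bar goes in only at an angle: one end slipped behind the post first.
- cover: Flush brass disc, 32 mm diameter, practically level with the bench, on the mouth line 95 mm from the middle on the side without the post (cover of the unused post socket). The bar slides freely over it. Origin: its centre at bench level.
- jar: Bystander: small amber jar, 44 mm diameter, 62 mm high, standing outside one of the cheeks. Origin: centre of its underside.
- pot: Bystander: small white ceramic pot, 52 mm diameter at the rim, 55 mm high, standing outside the other cheek. Origin: centre of its underside.
- brush: Bystander: brush 160 mm long lying on the bench behind the bay's back wall. Its origin is within its length, at bench level.
Things that resemble listed ones, but are neither listed nor needed, are in the scene too. Of the things that look like the post, the smaller one is meant.

How it is judged:
By the outcome, as a careful person would: the job done as asked, in the order asked, and still so for the second after the job is handed in, with the robot touching nothing.
It also fails if it takes over 72 s, if anything falls off the work surface, if the arm or the gripper's body presses on something with over 40 N, if the wrist force passes 120 N, or if a joint passes its speed limit or range.

## Working session

There is one attempt and no reset: what is moved stays moved. The work goes in short steps, each a Python script; the robot and the scene stay as the last script left them, time stands still between calls to the robot, and variables do not carry over. Pictures are saved under pics/ and viewed, about 8 in all and at most 12, crops included, and the job is handed in when it is done.

```bash
mkdir -p pics; ls; python3 - <<'E'
from bench import bot,status,cams
import cv2
for n in("top","scene"):
    f=cams.grab_frame(n);cv2.imwrite(f"pics/{n}0.png",f["pixels"][:,:,::-1]);print(n,f["fx"],f["cx"],f["cy"],f["rvec"],f["tvec"])
s=status.read_state();print(s["time"],s["ee_rot"],s["finger_gap"])
E
```

```text
pics
top 465.5379866365573 313.8128417862701 233.94245871176244 [ 2.16987815 -2.12547338  0.11407918] [-0.00981127  0.59706158  0.64441085]
scene 442.0610736521595 315.2666602961554 244.33133311178105 [ 2.25769345  1.26846675 -0.39654121] [-0.34700319 -0.40666049  1.02779641]
0.1 [ 0.30034747  1.54999094 -0.3018602 ] 0.09176682272590495
```

View pics/top0.png

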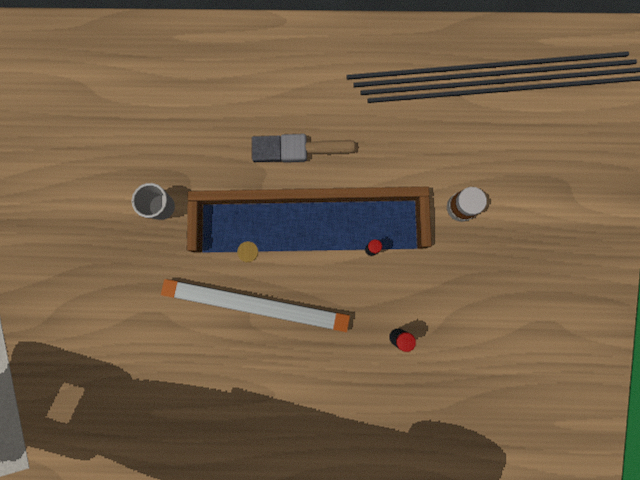

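View pics/scene0.png

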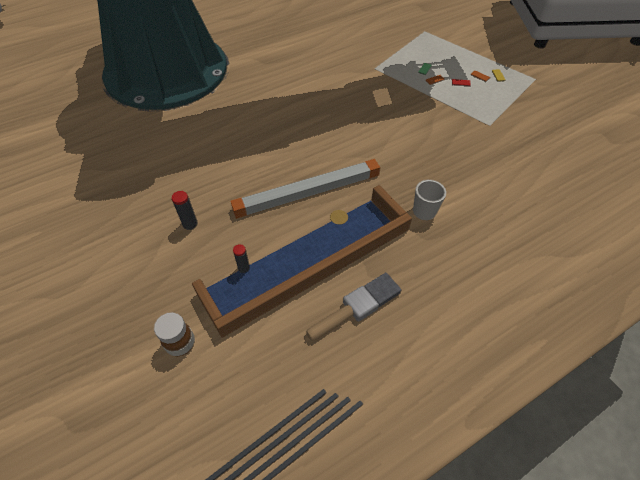

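Top view (up = +x, right = -y): bar caps are at (168,288) and (342,322), and the smaller post is at (375,246) with the cover at (248,251). The decoy post is at (405,341), the pot at (151,203), the jar at (470,203) and the brush at (300,148). The scene view agrees with this layout.

```bash
cat > h.py <<'E'
import cv2,numpy as np
from bench import bot,status,cams
def w(f,p,z):
    R=cv2.Rodrigues(np.array(f["rvec"],float))[0];t=np.array(f["tvec"],float)
    d=R.T@np.array([(p[0]-f["cx"])/f["fx"],(p[1]-f["cy"])/f["fy"],1]);c=-R.T@t
    return (c+d*(z-c[2])/d[2])[:2]
def blobs(f,lo,hi,amin=40):
    m=cv2.inRange(cv2.cvtColor(f["pixels"],cv2.COLOR_RGB2HSV),lo,hi)
    n,l,s,c=cv2.connectedComponentsWithStats(m)
    return [(s[i,4],c[i],(l==i)) for i in range(1,n) if s[i,4]>=amin]
OR=((6,170,120),(14,255,255)); RED=((0,200,120),(4,255,255)); BLUE=((105,80,30),(125,255,255))
def caps(f): 
    return [(a,c.round(1),w(f,c,.022).round(4)) for a,c,_ in blobs(f,*OR,60)]
E
python3 - <<'E'
from h import *
for n in("top","scene"):
    f=cams.grab_frame(n);print(n,"caps",caps(f))
    for a,c,_ in blobs(f,*RED,30):print("red",a,c,w(f,c,.056),w(f,c,.07))
    for a,c,m in blobs(f,*BLUE,500):
        r=cv2.minAreaRect(np.argwhere(m)[:,::-1].astype(np.float32));print("blue",a,[w(f,p,0).round(4) for p in cv2.boxPoints(r)])
        # mouth edge (bottom felt edge)
    for a,c,_ in blobs(f,(18,150,80),(26,255,255),80):print("brass",a,c,w(f,c,0))
f=cams.grab_frame("top")
for p in [(189,250),(199,250),(420,246),(431,246),(189,191),(429,187)]:print(p,w(f,p,.035))
for p in [(151,203),(472,201)]:print(p,w(f,p,.055),w(f,p,.062))
R=cv2.Rodrigues(np.array(f["rvec"],float))[0];print("cam",-R.T@f["tvec"])
E
```

```text
top caps [(np.int32(201), array([168.7, 287.8]), array([0.5144, 0.2165])), (np.int32(215), array([341.2, 322.2]), array([ 0.4699, -0.04  ]))]
red 94 [374.78723404 245.40425532] [ 0.58012681 -0.08457446] [ 0.57867978 -0.08301565]
red 160 [407.125  342.1125] [ 0.44701133 -0.12978975] [ 0.44839767 -0.12726854]
blue 9714 [array([0.6456, 0.179 ]), array([ 0.6575, -0.1533]), array([ 0.5833, -0.1541]), array([0.571 , 0.1739])]
brass 243 [247.49382716 251.58847737] [0.5724157  0.10497073]
scene caps [(np.int32(72), array([479.9,  75.2]), array([0.4173, 0.5782])), (np.int32(92), array([372.2, 164.2]), array([0.5158, 0.2167])), (np.int32(108), array([237.1, 203.8]), array([ 0.4712, -0.0397]))]
blue 5395 [array([ 0.584, -0.151]), array([0.5703, 0.1883]), array([0.6345, 0.1736]), array([ 0.6396, -0.1509])]
brass 84 [498.0952381   74.86904762] [0.41791733 0.64243599]
(189, 250) [0.57005699 0.18558484]
(199, 250) [0.57035492 0.17081647]
(420, 246) [ 0.58273986 -0.15272699]
(431, 246) [ 0.5830597  -0.16870371]
(189, 191) [0.65845212 0.19049359]
(429, 187) [ 0.67087877 -0.16659223]
(151, 203) [0.63545303 0.23884219] [0.6341427  0.23618367]
(472, 201) [ 0.64683436 -0.22306974] [ 0.64540309 -0.22081982]
cam [ 0.5121435  -0.01133961  0.71373985]
```

```bash
cat >> h.py <<'E'
from scipy.spatial.transform import Rotation as Ro
P=np.array([.5801,-.0846]);C=np.array([.5724,.105])   # post, cover
O=(P+C)/2; ey=(C-P)/np.linalg.norm(C-P); ex=np.array([ey[1],-ey[0]])
loc=lambda p:np.array([(p-O)@ex,(p-O)@ey])
wor=lambda q:O+q[0]*ex+q[1]*ey
def att(d):  # jaw axis along local direction d, fingers down; half turn nearest the joint's middle
    d=d[0]*ex+d[1]*ey; out=[]
    for s in(1,-1):
        x=np.array([0,0,-1.]);y=np.array([*(s*d/np.linalg.norm(d)),0]);out.append(Ro.from_matrix(np.c_[x,y,np.cross(x,y)]).as_rotvec())
    return out
def pick(q,z,d):
    best=[]
    for a in att(d):
        j=bot.solve_ik([*wor(q),z],a)
        if j is not None: best.append((abs(j[5]),a))
    assert best,("unreachable",wor(q))
    return min(best,key=lambda b:b[0])[1]
bd=lambda th:np.array([np.sin(th),-np.cos(th)])   # bar axis, left -> right end
bn=lambda th:np.array([np.cos(th),np.sin(th)])    # bar normal, into the bay
def barpose(f):
    c=[loc(x[2]) for x in caps(f) if x[2][1]<.35]
    if len(c)!=2: return c
    l,r=sorted(c,key=lambda p:-p[1]);d=r-l
    return (l+r)/2,np.arctan2(d[0],-d[1]),np.linalg.norm(d)
E
python3 - <<'E'
from h import *
f=cams.grab_frame("top");c,th,L=barpose(f);print("bar",c,np.degrees(th),L)
s=cams.grab_frame("scene");print("scene",barpose(s))
for a,c2,_ in blobs(s,(0,150,100),(5,255,255),15):print("red",a,c2,[(z,w(s,c2,z).round(4)) for z in(.056,.07,.08)])
q=c+.122*bd(th)-.028*bn(th)
for th2 in(th,.43):
  for a in att(bn(th2)):print(wor(q),a,bot.solve_ik([*wor(q),.01],a))
print(status.read_state()["time"])
E
```

```text
bar [-0.08086359  0.08139836] -12.167845699058704 0.2603315194132282
scene (array([-0.07960853,  0.08149751]), np.float64(-0.21281324221200554), np.float64(0.2602501104706778))
red 81 [460.90123457  81.77777778] [(0.056, array([0.4449, 0.4859])), (0.07, array([0.4579, 0.4693])), (0.08, array([0.4672, 0.4574]))]
red 143 [179.18181818 196.27972028] [(0.056, array([ 0.4346, -0.1228])), (0.07, array([ 0.4479, -0.1242])), (0.08, array([ 0.4573, -0.1252]))]
red 96 [238.63541667 249.07291667] [(0.056, array([ 0.5819, -0.0845])), (0.07, array([ 0.5914, -0.0868])), (0.08, array([ 0.5983, -0.0885]))]
[ 0.44370792 -0.02716822] [ 1.33461281  1.12300784 -1.33461281] [-1.13591501e-01  3.68202199e-01  2.28702445e+00 -8.88178420e-16
  4.86366000e-01  5.81879604e-02]
[ 0.44370792 -0.02716822] [-1.08172538  1.28555163  1.08172538] None
[ 0.44370792 -0.02716822] [ 0.85597599  1.39580835 -0.85597599] [-1.13591501e-01  3.68202199e-01  2.28702445e+00 -8.88178420e-16
  4.86366000e-01 -5.84181010e-01]
[ 0.44370792 -0.02716822] [-1.54679591  0.94856873  1.54679591] [-0.1135915   0.3682022   2.28702445  0.          0.486366    2.55741164]
0.35
```

```bash
cat >> h.py <<'E'
def go(q,z,d,vel=None):
    a=pick(q,z,d)
    if vel is None: bot.move_pose([*wor(q),z],a)
    else: bot.move_straight([*wor(q),z],a,vel)
def look(tag):
    for n in("top","scene"):
        f=cams.grab_frame(n);cv2.imwrite(f"pics/{n}{tag}.png",f["pixels"][:,:,::-1]);b=barpose(f)
        print(n,b, np.degrees(b[1]) if isinstance(b,tuple) else"")
    s=status.read_state();print("t",s["time"],"F",np.round(s["force"],1))
E
python3 - <<'E'
from h import *
c,th=np.array([-.0803,.0814]),-.2125
bot.gripper_to(0)
I=c-.058*bd(th)
fin=lambda t,g=0:I+(.058+.122)*bd(t)-(.0255+g)*bn(t)
go(fin(th,.005),.12,bn(th)); go(fin(th,.005),.010,bn(th),.12)
for t in np.linspace(th,.436,6):
    go(fin(t),.010,bn(t),.05); print(np.round(status.read_state()["force"],1))
t=.436
go(fin(t,.012),.010,bn(t),.08);go(fin(t,.012),.16,bn(t),.2)
look("1")
E
```

```text
[-0.4  0.9  1. ]
[0.4 0.4 0.5]
[-0.9 -0.1  0.6]
[ 0.1  0.8 -0.1]
[-0.3 -0.1  0.2]
[ 0.6  0.7 -0.4]
top [array([-0.0971288 ,  0.20210779])] 
scene (array([-0.04225454,  0.08453425]), np.float64(0.4174036022200005), np.float64(0.26099802681246465)) 23.915464760763467
t 9.9583 F [-0.3  0.5  0. ]
```

View pics/scene1.png

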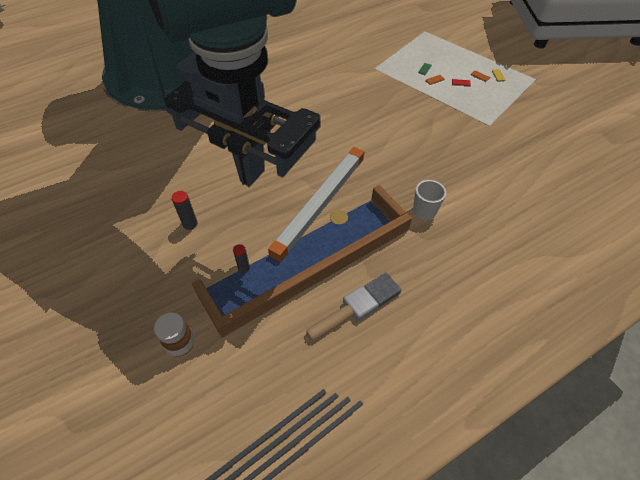

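The scene view shows the bar at about 24°, with its right cap at (278,251) in the mouth just left of the post at (240,255). Everything else is in place. Next I slide it lengthwise from its left end face.

```bash
python3 - <<'E'
from h import *
c,t=np.array([-.043,.0842]),.419
fin=lambda c,g=0,s=.1535:c-(s+g)*bd(t)
q=fin(c,.012)
go(q,.16,bd(t)); go(q,.010,bd(t),.12)
D=np.array([.039,-.096])
for k in(0,.33,.66):
    go(fin(c+k*D),.010,bd(t),.04); print(np.round(status.read_state()["force"],1)); f=cams.grab_frame("scene");print(barpose(f))
cv2.imwrite("pics/scene2.png",f["pixels"][:,:,::-1]);print(status.read_state()["time"])
E
```

```text
[0.4 0.  0.5]
[array([ 0.0106523, -0.0346608])]
[-0.9 -0.8 -0.1]
[array([ 0.0238596 , -0.06432116])]
[0.2 0.1 0.3]
[array([ 0.03699793, -0.09568012])]
15.8167
```

View pics/scene2.png

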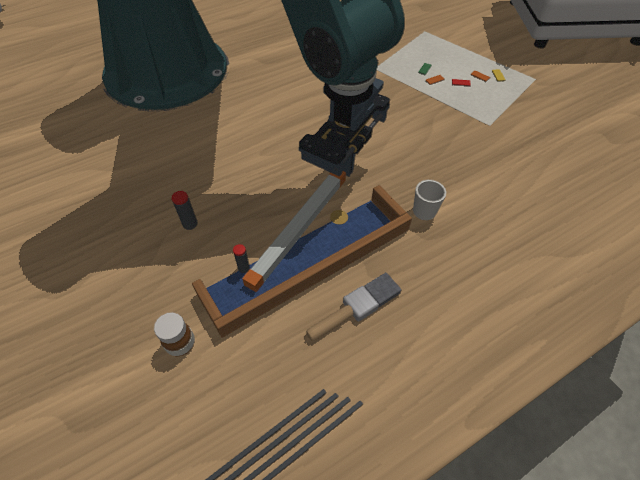

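The right cap at (254,281) is slipping in behind the post as predicted. I'll finish the slide, then look.

```bash
python3 - <<'E'
from h import *
c,t=np.array([-.043,.0842]),.419
fin=lambda c,g=0,s=.1535:c-(s+g)*bd(t)
D=np.array([.039,-.096])
go(fin(c+1.03*D),.010,bd(t),.04)
go(fin(c+1.03*D,.015),.010,bd(t),.1); go(fin(c+1.03*D,.015),.14,bd(t),.2)
look("3")
E
```

```text
top [array([ 0.04924206, -0.13180672])] 
scene [array([ 0.05098123, -0.13087653])] 
t 18.125 F [ 0.  -0.6 -0.4]
```

```bash
python3 - <<'E'
from h import *
c,th=np.array([-.003,-.0125]),.419
I=c+.058*bd(th)
fin=lambda t,g=0:I-.178*bd(t)-(.0255+g)*bn(t)
go(fin(th,.012),.14,bn(th)); go(fin(th,.012),.010,bn(th),.12)
for t in np.linspace(th,.03,5):
    go(fin(t),.010,bn(t),.05); print(np.round(status.read_state()["force"],1))
t=.03
go(fin(t,.012),.010,bn(t),.1);go(fin(t,.012)-[.06,0],.16,bn(t),.2)
look("4")
E
```

```text
[-0.3  0.5  0.4]
[ 0.3 -0.6 -0.7]
[ 0.2 -0.9 -0.5]
[-0.2 -0.3 -0. ]
[ 0.3 -0.1  0.3]
top [array([0.00981938, 0.11980022])] 
scene [array([0.01353815, 0.12265166])] 
t 24.5583 F [-0.   1.2 -0.2]
```

View pics/scene4.png

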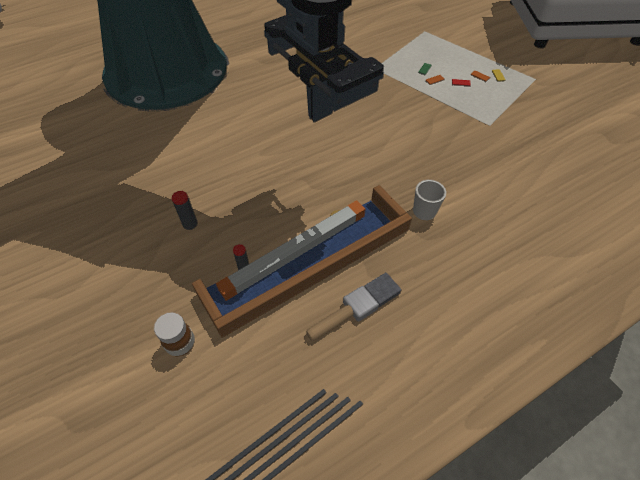

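The left cap at (357,211) is now inside the mouth, and the right cap at (227,288) is behind the post. A flush two-finger push will seat the bar towards the back wall.

```bash
python3 - <<'E'
from h import *
v=np.array([0,1.])
bot.gripper_to(.091)
go([-.035,0],.12,v); go([-.035,0],.010,v,.12)
for u in(-.01,.01,.028):
    go([u,0],.010,v,.04); print(np.round(status.read_state()["force"],1))
go([0.01,0],.010,v,.1);go([-.035,0],.15,v,.2)
bot.move_joints([1.154,.379,1.734,0,1.028,-.033])
look("5")
E
```

```text
[ 0.2 -0.6  0.4]
[ 0.9 -0.4 -0.4]
[ 1.2 -0.8 -0.3]
top (array([ 0.05905968, -0.00835343]), np.float64(-0.0006261761496185214), np.float64(0.2603078369930495)) -0.035877250604893655
scene (array([ 0.05932164, -0.00806382]), np.float64(-0.0010100358408883868), np.float64(0.2603038609010631)) -0.05787079083985171
t 34.1 F [ 1.1 -0.7 -1. ]
```

View pics/top5.png

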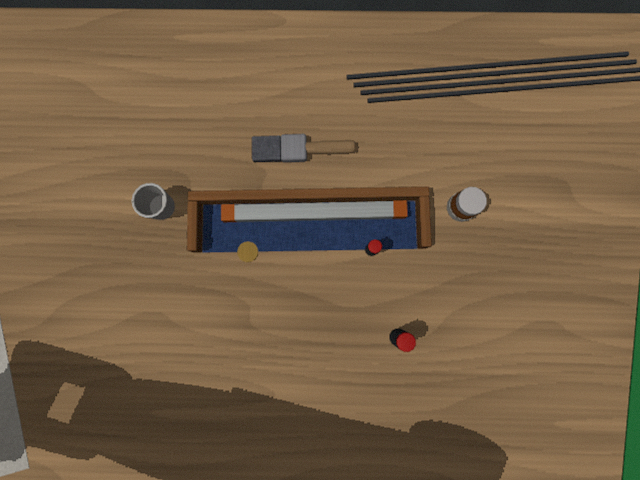

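The bar lies along the back wall with its caps at (228,212) and (400,208), behind the post at (375,246). The pot, jar and brush sit at the same pixels as at the start.

```bash
python3 -c "
from bench import hand_in
print(hand_in())"
```

```text
the job is handed in; nothing more can be done
None
```

The bar is in the bay and the job is handed in, with the robot clock at about 34 s of the 72 s allowed.

**What I did:** I pushed the bar's right end forward until it sat at about 24°. I then pushed on the left end face to slide it lengthwise in behind the post, and swung the left end in. A flush push with the open fingers moved it up to the back wall. The bar was never pinched or lifted. Tool force read after each pushing step was about 1 N, no more than the sensor noise.

**Last checks:**
- **Bar position:** The top and scene cameras agree that the bar's centre is 59 mm into the bay and 8 mm off the middle. It is parallel to the back wall to within 0.1°, about 4 mm in front of it and fully behind the post.
- **Cap spacing:** The caps measured 260 mm apart at the start and the end, which fits the bar's length.
- **Bystanders:** The jar, pot and brush look unmoved in the top view, judged by eye against the first picture.
- **Robot:** The arm is back at its start pose, touching nothing.

In the intermediate looks, one cap was often hidden or shaded by the arm. There I relied on the one visible cap plus the planned motion. No check failed, and the two cameras disagreed by no more than about 4 mm.

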